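# Hang the spare wheel on the display hook

## Task

Lift the yellow-spoked wheel out of its plywood cradle by the rim and hang it on the red J-hook of the display stand: bring the rim in over the tip of the hook, ease it past the brass sprung keeper and lower it until it rests on the bottom of the hook, so that the keeper snaps shut above the rim and the wheel hangs quietly when you let go. How high the hook is clamped has not been measured, so feel for it and never lean on the stand or its hook with more than 18 N; leave the tin, the jar, the red box and the screwdriver where they are.

Things in the scene. Friction and masses are not known exactly. Their poses are not given: they have to be found in the camera images.
- wheel_center (a point): Hub centre of the wheel: black tyre on aluminium rim, outer radius 130 mm, rim's inner radius 109 mm, flat-sided, 20 mm wide along the axle; hub 28 mm across, 28 wide; 0.22 to 0.34 kg. x = axle; standing, z is up, y level in its plane. 5 yellow spokes (14 mm wide, 9 thick), the first 36 degrees either side of +z, so the gap between spokes is at the top. Stands loose, hub 142 mm above the table.
- rack: Plywood cradle fixed to the counter, base 120 x 250 mm; origin at the centre of its underside. Two cheeks 210 mm long, tops 70 mm above the table, leave a slot 24 mm wide along its y axis; the wheel stands in it with its axle along the cradle's x axis, low chocks stop it rolling. It lifts out straight up.
- stand: Fixed display stand; origin on the table straight below the middle of the bottom of its red J-hook. The hook, 10 mm round bar, lies in the stand's x-z plane (y = 0): shank at +x, level bottom, tip turned up at -x; 27 mm wide inside (x -13.5 to +13.5 mm). The wheel hangs across it, axle along the stand's x axis, hub straight below. Foot: 130 mm wide, x +20 to +150 mm, 10 mm high.
- keeper (a joint): Brass sprung flap, 12 mm wide, 45 long: 0 rad shut, 0.7 folded in. Hinge on the shank 70 mm above the hook's bottom; shut, it slopes down and out, about 45 degrees, to the inside of the tip 36 mm above the bottom. It yields inward, to 3 to 10 N near its free end, hardly near the hinge. It rubs: the wheel's weight alone won't pass it. It snaps shut over the rim once within 3 mm of the bottom.
- tin: Bystander: blue-labelled tin, 72 mm across, 85 mm high; origin at the centre of its underside.
- jar: Bystander: glass jar with a brass lid, 60 mm across, 90 mm high; origin at the centre of its underside.
- carton: Bystander: red box 70 x 100 x 45 mm high; origin at the centre of its underside.
- screwdriver: Bystander: a screwdriver lying on the counter, its length along x.
- hook_mark (a point): Point on the stand's own frame 265 mm above its origin, axes as the stand. The hook was clamped by hand near this mark: the top surface of its level bottom (where the rim rests) is up to 15 mm above or below the mark, not reported, and stays put in a run. The tip's rounded top is 45 mm above that surface, highest at x = -20.5 mm, outer face at x = -25.5 mm; the tip leans out 2 mm.
- post_top (a point): Top of the stand's steel post, 360 mm above the table; post 32 mm square, its axis at x = +46 mm of the stand. The clamp that holds the hook on it is 38 mm wide along y, from x = +24 mm back, and holds far more than 18 N. The shank of the hook rises 87 mm above the hook's bottom.

How it is judged:
By the outcome, as a careful person would: the job done as asked, in the order asked, and still so for the second after the job is handed in, with the robot touching nothing.
It also fails if it takes over 58 s, if anything falls off the work surface, if the arm or the gripper's body presses on something with over 40 N, if the wrist force passes 120 N, or if a joint passes its speed limit or range.

## Robot

A 7-joint arm with a two-finger parallel gripper is mounted at the origin on the work surface. World frame = base frame: x ahead of the robot, y to its left, z up, the work surface at z = 0. Lengths are in m, angles in rad, forces in N, time in s.
With the tool pointing down it reaches from about 0.425 to 0.95 m from the base axis. Payload 4.7 kg.
Tool frame: the origin (TCP) lies midway between the tips of the shut fingers; the grasp point (between the pads) lies r.hold_point_z behind it (r.hold_point_z is the distance from the TCP to the grasp point, in m); y points along the fingers, z is the direction in which the jaws open and shut, and the axes are right-handed (so a half turn about y gives the same grasp; the last joint's range is limited). The gripper opens to 85 mm and grips with 20 to 120 N. Pads are 22 mm wide; open, the fingers measure 114 mm over their backs; the gripper's body (76 mm by 85 mm) begins 54 mm behind the grasp point. The pads swing forward as they close: fully open they stand 13 mm farther back than shut.
Start: joints at [-1.327, 0.469, -0.049, 1.532, 0.024, 1.141, -0.082], TCP at [0.182, 0.65, 0.231] pointing down, gripper open.
Joint ranges: [-2.59, 2.59], [-0.33, 1.99], [-1.39, 1.29], [0.1, 2.45], [-1.04, 4.18], [0.21, 1.99], [-2.66, 2.66]. Speed limits (rad/s): [2.57, 2.57, 3.14, 3.14, 3.14, 3.14, 3.14].

## Interface

Orientations are given as a unit quaternion [w, x, y, z].
In Python, from bench import r gives the robot as it stands.
- The arm moves only by the tool send_rows, never from a script. Its argument "moves" is a list of rows, each a list of 3 entries, a list of its own where there are three numbers: the shift along the tool's x, y, z in m, then the turn about the tool's y in degrees, then the gripper command: -1 is shut, 1 is fully open, values between are in proportion. In form: [[[dx, dy, dz], twist, gripper], ...]. A call has 1 to 12 rows; each row shifts and turns the pose as measured when the row begins, along the tool's axes as they then stand; what a row does not reach is not made up. A row lasts 1/10 s, in which the tool goes at most 50 mm and 8.59 degrees, less where a joint would pass 70% of its speed; a pose out of reach is approached as far as the arm can. A call with a gripper value outside its range is refused whole. The fingers move at their own pace and stop on an object; "grip_force" is the grip in N (left out, the last holds). Time passes only in rows, so rows that do not move let the fingers close. It gives the time, the measured TCP pose, the force and the opening at its end, in the units of the state.
- r.state(): the state, without advancing time (a new reading comes with each control period).
- r.snapshot(name): name is "scene" or "top"; returns a dict with "image" (384x512x3 uint8, red, green, blue), "fovy" (degrees; the focal length in pixels is half the picture's height over the tangent of half this angle, whatever the lens; pixels are square), "cx", "cy" (the principal point, pixels), "rvec" (rotation vector, rad) and "tvec" (3), from world to camera coordinates, as OpenCV has them. Camera axes: x right, y down, z forward; pixel columns grow to the right and rows downward; lengths in m; the calibration is good to about 2 mm. A picture is of the moment at which its call begins. There is no depth.
- r.hand_in(): hands the job in, once; it reports no verdict.
Trained networks look in the newest picture that a camera, given by its name, has taken for a name from the list of things; names that differ only in an ending like _2 or _b are one class to them, and where a whole thing is asked for, a point or a joint stands for the part that bears it (a point fixed in the world has none). Each returns a list of dicts, best first, with "p" (0 to 1); they miss things now and then, are a little off and sometimes report something else, mostly with a low value. They report only what shows in the picture. A call takes as long as a camera call.
- r.recognise(target, camera): "location" ([x, y, z] in m, in world coordinates, good to about 4 mm: the middle of the surface that is visible of it).
- r.cut_out(target, camera): "region" (384x512 bool, what is visible of it).
- r.tip_of(target, camera): "location" ([x, y, z] in m, in world coordinates, good to about 4 mm: a listed point, or the origin of a listed thing).
The state is a dict: "clock": time; "qpos": joint angles; "joint_vel": joint speeds; "tau": joint torques, N m; "eef_pos": TCP position; "eef_rot": TCP orientation; "force": force on the tool from outside, world axes, zero at the start; "wrist_torque": the same for the moment, N m; "gripper_width": finger opening in m.
Only numpy, scipy, OpenCV 4.12 (cv2) and the standard library are available. Lean on these libraries where they do the work, as an engineer would, in place of code of your own. Each camera call takes 0.05 s, during which the arm holds its last target.

## Working session

There is one attempt and no reset: what is moved stays moved. The work goes in short steps, Python scripts to look and compute and a tool call to move; the robot and the scene stay as the last step left them, time stands still between calls to the robot, and variables do not carry over. Pictures are saved under pics/ and viewed, and the job is handed in when it is done.

Besides the shell and the picture viewer there is one more tool, called as name(argument=value, ...), one argument or row to a line, values as JSON. send_rows: Moves the arm, as the interface text tells. Its arguments: {"type":"object","properties":{"moves":{"type":"array","items":{"type":"array"}},"grip_force":{"type":"number"}},"required":["moves"]}

```bash
ls; mkdir -p pics; python3 - <<'E'
from bench import r
import cv2,numpy as np
s=r.state(); print({k:np.round(v,3) for k,v in s.items()}, r.hold_point_z)
for c in("scene","top"):
    d=r.snapshot(c); cv2.imwrite(f"pics/{c}0.png",cv2.cvtColor(d["image"],cv2.COLOR_RGB2BGR)); print(c,d["fovy"],d["cx"],d["cy"],d["rvec"],d["tvec"])
    for t in["wheel_center","rack","stand","hook_mark","post_top","tin","jar","carton","screwdriver"]:
        print(t,[(round(x["p"],2),np.round(x["location"],3)) for x in r.tip_of(t,c)][:2],[(round(x["p"],2),np.round(x["location"],3)) for x in r.recognise(t,c)][:1])
E
```

```text
pics
{'clock': np.float64(0.0), 'qpos': array([-1.327,  0.469, -0.049,  1.534,  0.024,  1.141, -0.082]), 'joint_vel': array([ 0.   , -0.001, -0.   ,  0.   ,  0.   , -0.   ,  0.001]), 'tau': array([ 0.0000e+00, -5.1030e+01, -4.7000e-02, -2.3772e+01,  1.0000e-02,
        8.0000e-03,  0.0000e+00]), 'eef_pos': array([0.182, 0.649, 0.23 ]), 'eef_rot': array([-0.7  ,  0.701, -0.096,  0.096]), 'force': array([ 0.427, -0.389, -0.219]), 'wrist_torque': array([-0.009,  0.023,  0.005]), 'gripper_width': np.float64(0.085)} 0.0187
scene 57.28658823333205 260.27996157990486 190.64274276533226 [ 1.15074286  2.43561898 -0.89867568] [ 0.34612363 -0.19863854  1.58863636]
wheel_center [(0.69, array([0.544, 0.143, 0.143]))] [(0.72, array([0.551, 0.155, 0.172]))]
rack [(0.56, array([ 0.542,  0.146, -0.001]))] [(0.77, array([0.569, 0.161, 0.015]))]
stand [(0.64, array([ 0.569, -0.196, -0.003]))] [(0.59, array([ 0.596, -0.236,  0.106]))]
hook_mark [(0.57, array([ 0.569, -0.192,  0.271]))] [(0.97, array([ 0.594, -0.229,  0.12 ]))]
post_top [(0.63, array([ 0.581, -0.237,  0.361])), (0.63, array([ 0.736,  0.0
[... 761 characters left out ...]
, array([0.542, 0.141, 0.002]))] [(0.94, array([0.518, 0.135, 0.01 ]))]
stand [(0.95, array([ 0.568, -0.194, -0.001]))] [(0.57, array([ 0.572, -0.248,  0.01 ]))]
hook_mark [(0.78, array([ 0.566, -0.193,  0.268]))] [(0.85, array([ 0.57 , -0.247,  0.013]))]
post_top [(0.58, array([ 0.583, -0.242,  0.362]))] [(0.58, array([ 0.567, -0.249,  0.011]))]
tin [(0.7, array([ 0.394,  0.004, -0.001]))] [(0.81, array([0.394, 0.   , 0.086]))]
jar [(0.93, array([ 0.439,  0.432, -0.003]))] [(0.86, array([0.432, 0.422, 0.084]))]
carton [(0.8, array([ 0.743,  0.012, -0.001]))] [(0.81, array([0.738, 0.006, 0.046]))]
screwdriver [(0.68, array([ 0.447, -0.39 ,  0.002]))] [(0.74, array([ 0.414, -0.412,  0.021]))]
```

View pics/scene0.png

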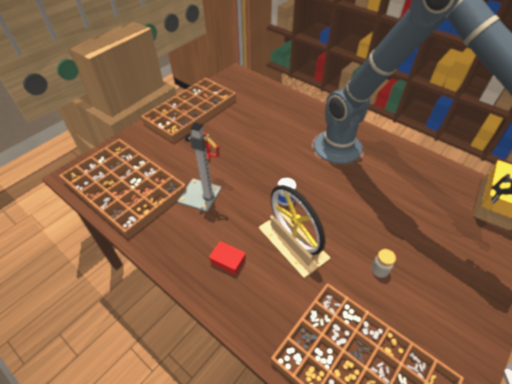

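View pics/top0.png

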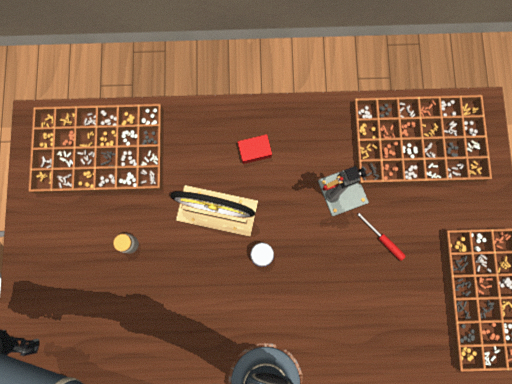

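The scene view shows the wheel in its cradle at about (297,215), the stand with its red hook near (210,150), the carton at (228,258) and the jar at (384,262). In the top view the wheel is at (212,204), the stand's foot at (343,192), the tin at (262,254), the jar at (125,243) and the screwdriver at (380,238). Next I'll measure the yaws.

```bash
cat > h.py <<'E'
from bench import r
import cv2,numpy as np
def cam(c):
    d=r.snapshot(c); f=192/np.tan(np.radians(d["fovy"])/2)
    K=np.array([[f,0,d["cx"]],[0,f,d["cy"]],[0,0,1]]); R=cv2.Rodrigues(np.array(d["rvec"]))[0]
    return d["image"],K,R,np.array(d["tvec"])
def toz(uv,K,R,t,z):
    C=-R.T@t; D=(R.T@np.linalg.inv(K)@np.c_[uv,np.ones(len(uv))].T).T
    return C+D*((z-C[2])/D[:,2])[:,None]
def proj(P,K,R,t): return cv2.projectPoints(np.float64(P).reshape(-1,1,3),cv2.Rodrigues(R)[0],t,K,None)[0][:,0]
def toplane(uv,K,R,t,p0,n):
    C=-R.T@t; D=(R.T@np.linalg.inv(K)@np.c_[uv,np.ones(len(uv))].T).T
    return C+D*(((p0-C)@n)/(D@n))[:,None]
E
python3 - <<'E'
from h import *
for c,b in(("top",[(150,170,130,80),(300,150,100,80)]),("scene",[(170,110,80,110),(250,160,90,120)])):
    im,K,R,t=cam(c)
    for i,(x,y,w,h) in enumerate(b):
        s=6; cv2.imwrite(f"pics/{c}z{i}.png",cv2.cvtColor(cv2.resize(im[y:y+h,x:x+w],None,fx=s if h<90 else 5,fy=s if h<90 else 5,interpolation=cv2.INTER_CUBIC),cv2.COLOR_RGB2BGR))
    for tname in("rack","stand","wheel_center","keeper"):
        for q in r.cut_out(tname,c)[:1]:
            m=q["region"].astype(np.uint8); ys,xs=np.where(m)
            print(c,tname,q["p"],m.sum(),xs.min(),xs.max(),ys.min(),ys.max())
            np.save(f"m_{c}_{tname}.npy",m)
            if c=="top":
                for z in(.01,):
                    P=toz(np.c_[xs,ys],K,R,t,z)[:,:2]; print(cv2.minAreaRect(P.astype(np.float32)*1000))
E
```

```text
top rack 0.92 1787 177 257 186 236
((540.2528686523438, 144.15560913085938), (252.37779235839844, 122.24903106689453), 76.14466857910156)
top stand 0.83 1569 319 367 166 215
((598.34326171875, -288.3111572265625), (130.41769409179688, 160.08680725097656), 18.920215606689453)
top wheel_center 0.91 1167 171 254 191 217
((562.5531616210938, 157.98231506347656), (284.4535217285156, 51.53879928588867), 77.09851837158203)
top keeper 0.47 78 327 341 178 187
((620.10302734375, -245.35838317871094), (21.056907653808594, 47.328338623046875), 28.25812339782715)
scene rack 0.76 1762 260 328 213 277
scene stand 0.78 1817 178 220 122 210
scene wheel_center 0.74 1231 271 324 184 253
scene keeper 0.58 38 206 215 136 146
```

View pics/topz0.png

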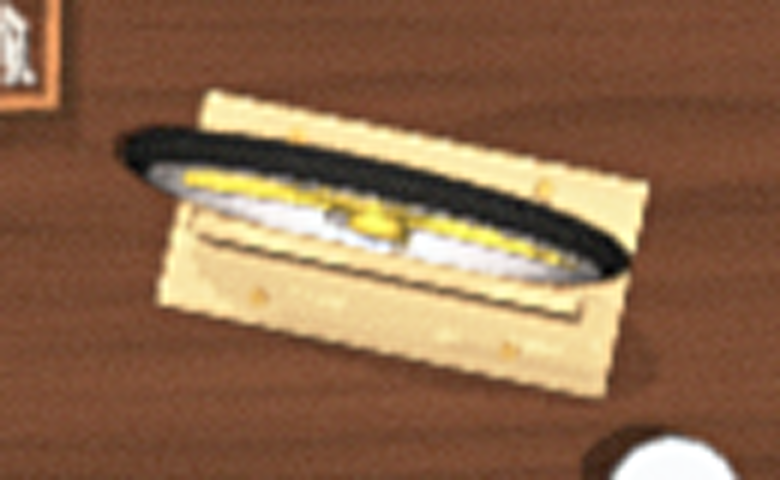

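View pics/topz1.png

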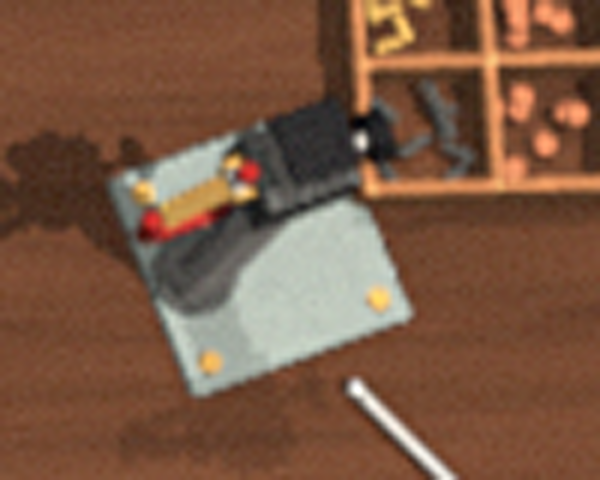

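View pics/scenez0.png

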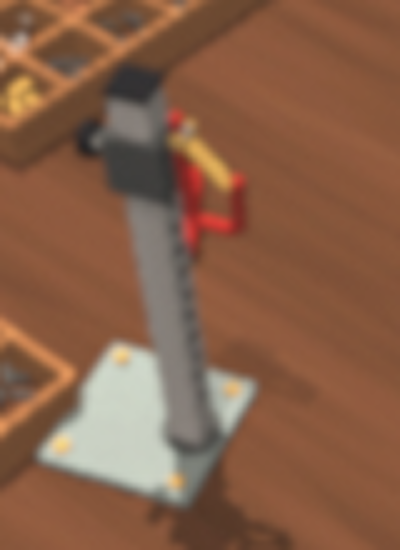

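```bash
python3 - <<'E'
from h import *
im,K,R,t=cam("top")
z=np.array([[110,180],[195,397],[412,318]],float)
P=toz(np.array([300,150])+(z+.5)/6-.5,K,R,t,.01)[:,:2]; print(P, np.linalg.norm(P[1]-P[0]),np.linalg.norm(P[2]-P[1]))
e1=P[1]-P[0]; e2=P[2]-P[1]; print(np.degrees(np.arctan2(e1[1],e1[0]))+90-180, np.degrees(np.arctan2(e2[1],e2[0])), )
a=np.degrees(np.arctan2(e2[1],e2[0]))
for a in (a,np.degrees(np.arctan2(e1[1],e1[0]))+90):
    ux=np.array([np.cos(np.radians(a)),np.sin(np.radians(a))]); print(a,(P[0]+P[1])/2-.02*ux)
a=np.radians(-71); ux=np.array([np.cos(a),np.sin(a),0]); uy=np.array([-ux[1],ux[0],0])
o=np.array([.568,-.194,0])
im,K,R,t=cam("scene")
zz=np.array([[240,175],[236,235],[222,222],[195,225],[175,112],[238,190],[137,70]],float)
Q=toplane(np.array([170,110])+(zz+.5)/5-.5,K,R,t,o,uy)
print(np.round(np.c_[(Q-o)@ux,Q[:,2]],4))
E
```

```text
[[ 0.63487577 -0.19360892]
 [ 0.51275461 -0.23411962]
 [ 0.55309314 -0.35552889]] 0.12866505567223743 0.12793516447893177
-251.64800048126278 -71.62080454432787
-71.62080454432787 [ 0.5675091  -0.19488446]
-71.64800048126278 [ 0.56751811 -0.19488147]
[[-0.0251  0.3023]
 [-0.0166  0.2455]
 [-0.0071  0.2544]
 [ 0.0142  0.2445]
 [ 0.0167  0.3429]
 [-0.0223  0.2883]
 [ 0.0398  0.3701]]
```

```bash
cat >> h.py <<'E'
from scipy.spatial.transform import Rotation as Ro
def tool(s=None):
    s=s or r.state(); q=s["eef_rot"]; return np.array(s["eef_pos"]),Ro.from_quat([q[1],q[2],q[3],q[0]]).as_matrix()
def goto(P,zyaw):
    p,M=tool(); print("pos",p.round(4),"shift tool",(M.T@(np.array(P)-p)).round(4))
    print("tilt y", M[:,1].round(4)); a=np.degrees(np.arctan2(M[1,2],M[0,2])); print("z yaw",a.round(2),"turn z-world",(zyaw-a+180)%360-180,"or",(zyaw+180-a+180)%360-180, "(twist = minus if tool y down)")
E
python3 - <<'E'
from h import *
p,M=tool(); print(M.round(3)); goto([.5255,.07,.32],-13.9)
E
```

```text
[[ 0.963 -0.     0.269]
 [-0.269  0.     0.963]
 [-0.    -1.     0.   ]]
pos [0.1818 0.6501 0.2314] shift tool [ 0.4872 -0.0887 -0.466 ]
tilt y [-0.e+00  1.e-04 -1.e+00]
z yaw 74.37 turn z-world -88.26961521185686 or 91.73038478814317 (twist = minus if tool y down)
```

send_rows(
  moves=[
    [[0,-0.045,0],0,1],
    [[0,-0.045,0],0,1],
    [[0.033,0,-0.031],0,1],
    [[0.033,0,-0.031],0,1],
    [[0.033,0,-0.031],0,1],
    [[0.033,0,-0.031],0,1],
    [[0.033,0,-0.031],0,1],
    [[0.033,0,-0.031],0,1],
    [[0.033,0,-0.031],0,1],
    [[0.033,0,-0.031],0,1],
    [[0.033,0,-0.031],0,1],
    [[0.033,0,-0.031],0,1],
  ],
  grip_force=100,
)

```text
clock: 3.7
eef_pos: [0.4209, 0.2559, 0.3245]
eef_rot: [0.704, -0.699, 0.091, -0.091]
force: [0.4, 1.0, -0.3]
gripper_width: 0.0855
```

send_rows(
  moves=[
    [[0,0,0],8.5,1],
    [[0,0,0],8.5,1],
    [[0,0,0],8.5,1],
    [[0,0,0],8.5,1],
    [[0,0,0],8.5,1],
    [[0,0,0],8.5,1],
    [[0,0,0],8.5,1],
    [[0,0,0],8.5,1],
    [[0,0,0],8.5,1],
    [[0,0,0],8.5,1],
  ],
)

```text
clock: 4.7
eef_pos: [0.4258, 0.2456, 0.3269]
eef_rot: [0.453, -0.447, 0.546, -0.545]
force: [0.3, 0.0, -0.9]
gripper_width: 0.0853
```

```bash
python3 - <<'E'
from h import *
goto([.5255,.07,.32],-13.9); s=r.state(); print(s["clock"],s["force"],s["qpos"])
E
```

```text
pos [0.4258 0.2456 0.3269] shift tool [0.1535 0.006  0.1312]
tilt y [ 0.0054  0.0078 -1.    ]
z yaw -10.96 turn z-world -2.9445572885547335 or 177.05544271144527 (twist = minus if tool y down)
4.7 [ 0.32236726  0.03053435 -0.92944541] [-0.86559403  0.07749117  0.27885342  1.84100406 -0.0264133   1.21734022
 -0.76978603]
```

send_rows(
  moves=[
    [[0.034,0,0.029],3,1],
    [[0.034,0,0.029],0,1],
    [[0.034,0,0.029],0,1],
    [[0.034,0,0.029],0,1],
    [[0.016,0,0.014],0,1],
    [[0,0,0],0,1],
  ],
)

```text
clock: 5.3
eef_pos: [0.52, 0.0635, 0.327]
eef_rot: [0.441, -0.431, 0.557, -0.556]
force: [-0.6, 0.1, -0.0]
gripper_width: 0.0857
```

```bash
python3 - <<'E'
from h import *
goto([.5255,.07,.222],-13.9); s=r.state(); print(s["clock"],s["force"])
p,M=tool()
im,K,R,t=cam("top")
uv=proj([[.5255,.07,.272],[.5255,.07,.235],p],K,R,t); print(uv)
x,y,w,h=170,150,140,100
cv2.imwrite("pics/t2.png",cv2.cvtColor(cv2.resize(im[y:y+h,x:x+w],None,fx=5,fy=5,interpolation=cv2.INTER_CUBIC),cv2.COLOR_RGB2BGR))
im,K,R,t=cam("scene")
x,y,w,h=230,110,120,150
cv2.imwrite("pics/s2.png",cv2.cvtColor(cv2.resize(im[y:y+h,x:x+w],None,fx=4,fy=4,interpolation=cv2.INTER_CUBIC),cv2.COLOR_RGB2BGR))
for c in("top","scene"):
    for q in r.tip_of("wheel_center",c): print(c,q)
E
```

```text
pos [0.52   0.0635 0.327 ] shift tool [-0.0064  0.1051  0.0032]
tilt y [ 0.0089  0.0096 -0.9999]
z yaw -13.86 turn z-world -0.035721084664970704 or 179.96427891533506 (twist = minus if tool y down)
5.3 [-0.58838525  0.08302061 -0.00429669]
[[235.13259631 202.89429896]
 [235.83301409 204.79344002]
 [236.52558071 201.88643771]]
top {'location': [0.5457, 0.1412, 0.144], 'p': 0.65}
scene {'location': [0.5449, 0.1464, 0.1425], 'p': 0.65}
```

View pics/t2.png

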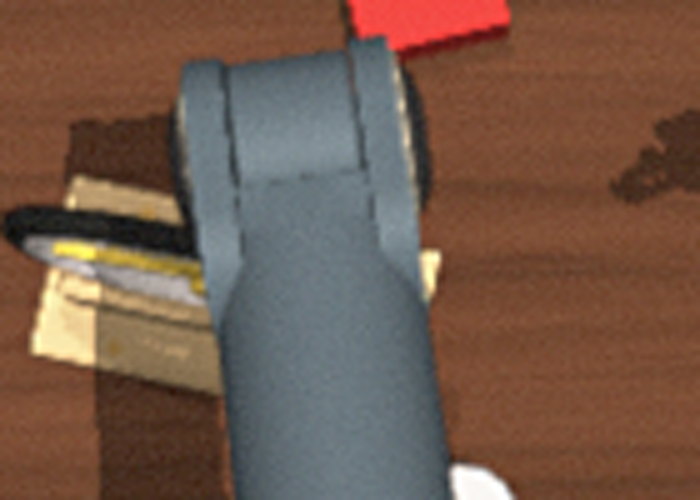

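View pics/s2.png

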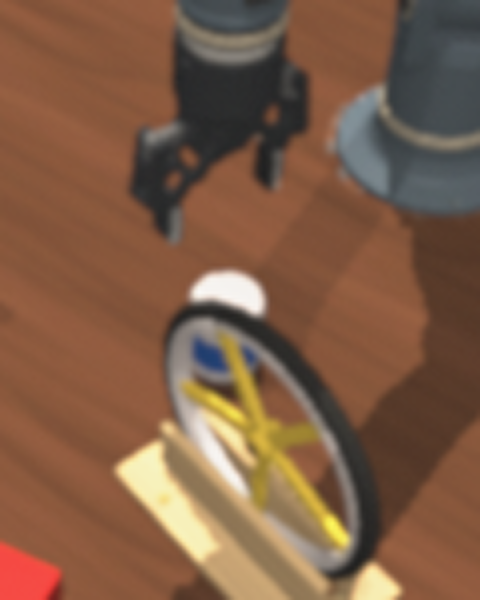

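send_rows(
  moves=[
    [[-0.006,0.01,0.003],0,1],
    [[0,0.03,0],0,1],
    [[0,0.03,0],0,1],
    [[0,0.02,0],0,1],
    [[0,0.015,0],0,1],
    [[0,0,0],0,1],
  ],
)

```text
clock: 6.1
eef_pos: [0.5216, 0.0882, 0.2154]
eef_rot: [0.449, -0.438, 0.554, -0.548]
force: [0.1, 0.0, -0.2]
gripper_width: 0.0854
```

```bash
python3 - <<'E'
from h import *
goto([.5255,.07,.217],-13.9); s=r.state(); print(s["clock"],s["force"])
p,M=tool()
im,K,R,t=cam("scene")
x,y,w,h=230,130,120,150
cv2.imwrite("pics/s3.png",cv2.cvtColor(cv2.resize(im[y:y+h,x:x+w],None,fx=4,fy=4,interpolation=cv2.INTER_CUBIC),cv2.COLOR_RGB2BGR))
E
```

```text
pos [0.5216 0.0882 0.2154] shift tool [ 0.0169 -0.0019  0.0076]
tilt y [ 0.0064  0.0161 -0.9999]
z yaw -12.27 turn z-world -1.6286404896848126 or 178.3713595103152 (twist = minus if tool y down)
6.1 [ 0.13587351  0.01487139 -0.19791665]
```

View pics/s3.png

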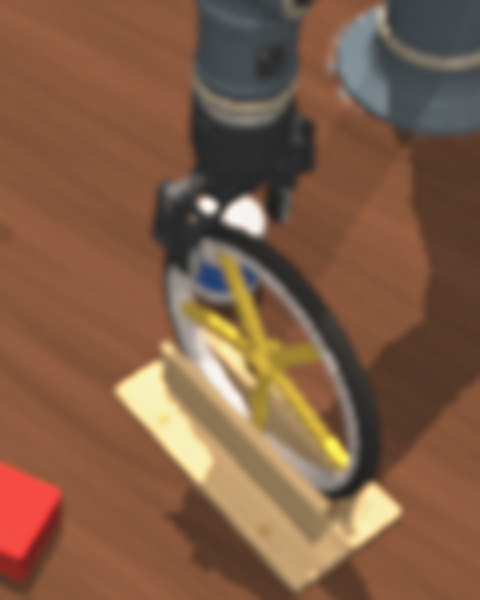

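send_rows(
  moves=[
    [[0.014,0,0.007],1.6,1],
    [[0,0,0],0,1],
  ],
)

```text
clock: 6.35
eef_pos: [0.5274, 0.0735, 0.2174]
eef_rot: [0.443, -0.429, 0.559, -0.554]
force: [-0.6, -0.5, -1.2]
gripper_width: 0.0858
```

```bash
python3 - <<'E'
from h import *
goto([.5255,.07,.217],-13.9); s=r.state(); print(s["clock"],s["force"])
E
```

```text
pos [0.5274 0.0735 0.2174] shift tool [ 0.0038  0.0003 -0.001 ]
tilt y [ 0.0105  0.0172 -0.9998]
z yaw -13.84 turn z-world -0.06236523843131181 or 179.9376347615687 (twist = minus if tool y down)
6.35 [-0.64803873 -0.4786065  -1.19142086]
```

send_rows(
  moves=[
    [[0.004,0,-0.001],0,1],
    [[0,0,0],0,-1],
    [[0,0,0],0,-1],
    [[0,0,0],0,-1],
    [[0,0,0],0,-1],
    [[0,0,0],0,-1],
    [[0,0,0],0,-1],
    [[0,0,0],0,-1],
    [[0,0,0],0,-1],
  ],
  grip_force=110,
)

```text
clock: 7.25
eef_pos: [0.5263, 0.0692, 0.2203]
eef_rot: [0.444, -0.428, 0.559, -0.554]
force: [-0.1, -0.3, 1.7]
gripper_width: 0.0184
```

```bash
python3 - <<'E'
from h import *
goto([.5255,.07,.217],-13.9); s=r.state(); print(s["clock"],s["force"],s["gripper_width"])
for c in("top","scene"):
    im,K,R,t=cam(c)
    for q in r.tip_of("wheel_center",c): print(c,q)
x,y,w,h=230,130,120,150
cv2.imwrite("pics/s4.png",cv2.cvtColor(cv2.resize(im[y:y+h,x:x+w],None,fx=4,fy=4,interpolation=cv2.INTER_CUBIC),cv2.COLOR_RGB2BGR))
E
```

```text
pos [0.5263 0.0692 0.2203] shift tool [-0.0005  0.0033 -0.001 ]
tilt y [ 0.0142  0.0193 -0.9997]
z yaw -13.9 turn z-world -0.0041012179684116745 or 179.99589878203153 (twist = minus if tool y down)
7.25 [-0.12061688 -0.29736062  1.68622609] 0.018362115294829014
top {'location': [0.5464, 0.1419, 0.1459], 'p': 0.88}
top {'location': [0.3951, -0.0002, -0.0008], 'p': 0.71}
scene {'location': [0.5441, 0.1415, 0.1433], 'p': 0.57}
```

View pics/s4.png

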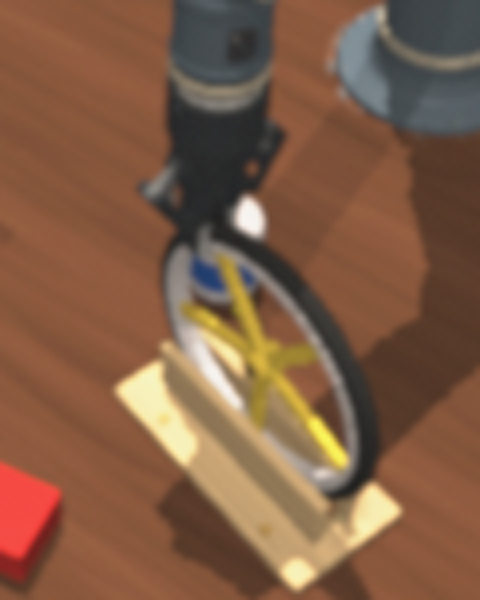

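send_rows(
  moves=[
    [[-0.0005,-0.02,0.0002],0,-1],
    [[-0.0007,-0.03,0.0003],0,-1],
    [[-0.0007,-0.03,0.0003],0,-1],
  ],
)

```text
clock: 7.75
eef_pos: [0.5232, 0.0684, 0.2959]
eef_rot: [0.439, -0.432, 0.56, -0.554]
force: [0.4, 1.1, -2.2]
gripper_width: 0.0178
```

```bash
python3 - <<'E'
from h import *
goto([.5263,.0692,.35],-13.9); s=r.state(); print(s["clock"],s["force"],s["wrist_torque"],s["gripper_width"])
E
```

```text
pos [0.5232 0.0684 0.2959] shift tool [-0.0022 -0.0541  0.0028]
tilt y [ 0.0026  0.0132 -0.9999]
z yaw -13.93 turn z-world 0.027302742652750567 or -179.97269725734725 (twist = minus if tool y down)
7.75 [ 0.35373918  1.1049281  -2.17118633] [-0.27629898 -0.02125182  0.00301308] 0.0178225728796226
```

send_rows(
  moves=[
    [[-0.001,-0.03,0],0,-1],
    [[0,-0.015,0],0,-1],
    [[0,0,0],0,-1],
  ],
)

```text
clock: 8.05
eef_pos: [0.5242, 0.0687, 0.3442]
eef_rot: [0.44, -0.431, 0.559, -0.555]
force: [-0.5, 0.2, -2.7]
gripper_width: 0.0184
```

```bash
python3 - <<'E'
from h import *
goto([.5263,.0692,.34],-13.9); s=r.state(); print(s["clock"],s["force"],s["wrist_torque"],s["gripper_width"])
for c in("top","scene"):
    im,K,R,t=cam(c)
    for q in r.tip_of("wheel_center",c)[:1]: print(c,q)
x,y,w,h=210,90,120,150
cv2.imwrite("pics/s5.png",cv2.cvtColor(cv2.resize(im[y:y+h,x:x+w],None,fx=4,fy=4,interpolation=cv2.INTER_CUBIC),cv2.COLOR_RGB2BGR))
E
```

```text
pos [0.5242 0.0687 0.3442] shift tool [-0.001   0.0042  0.0019]
tilt y [ 0.0065  0.0132 -0.9999]
z yaw -13.93 turn z-world 0.027634789170576823 or -179.97236521082942 (twist = minus if tool y down)
8.05 [-0.46074121  0.1871461  -2.73701337] [-0.19971728  0.04033617  0.02909815] 0.01835786991516121
top {'location': [0.5463, 0.1409, 0.2678], 'p': 0.64}
scene {'location': [0.543, 0.1406, 0.2623], 'p': 0.56}
```

View pics/s5.png

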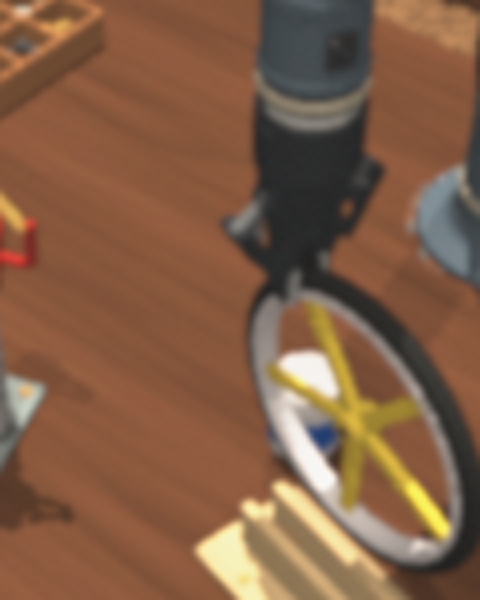

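send_rows(
  moves=[
    [[0,0,0],8.3,-1],
    [[0,0,0],8.3,-1],
    [[0,0,0],8.3,-1],
    [[0,0,0],8.3,-1],
    [[0,0,0],8.3,-1],
    [[0,0,0],8.3,-1],
    [[0,0,0],8.3,-1],
    [[0,0,0],0,-1],
  ],
)

```text
clock: 9.05
eef_pos: [0.5161, 0.0683, 0.3282]
eef_rot: [0.09, -0.106, 0.703, -0.697]
force: [0.4, 0.0, -2.9]
gripper_width: 0.0183
```

```bash
cat >> h.py <<'E'
pg=np.array([.5263,.0692,.2203]); qg=np.array([0.444,-0.428,0.559,-0.554]); qg/=np.linalg.norm(qg)
Mg=Ro.from_quat([qg[1],qg[2],qg[3],qg[0]]).as_matrix()
ht=Mg.T@(np.array([.545,.142,.142])-pg)      # hub in tool
ah=Mg.T@np.array([np.cos(np.radians(-13.9)),np.sin(np.radians(-13.9)),0]) # axle in tool
vh=Mg.T@np.array([0,0,1.])
YAW=np.radians(-71.6); O=np.array([.5675,-.195,0.]); ux=np.array([np.cos(YAW),np.sin(YAW),0]); uy=np.array([-ux[1],ux[0],0]); S=np.c_[ux,uy,[0,0,1.]]
def where(tgt=None):
    s=r.state(); p,M=tool(s); h=p+M@ht; a=M@ah; v=M@vh
    hs=S.T@(h-O); print("t",round(s["clock"],2),"hub in stand mm",(hs*1e3).round(1),"rim bottom z",((hs[2]+.109)*1e3).round(1),"axle(stand)",(S.T@a).round(3),"up",(S.T@v).round(3),"yaw err deg",np.degrees(np.arctan2((S.T@a)[1],(S.T@a)[0])).round(2))
    print("F world",np.round(s["force"],2),"F stand",(S.T@s["force"]).round(2),"T",np.round(s["wrist_torque"],3),"w",s["gripper_width"].round(4))
    if tgt is not None: print("tool shift to tgt mm",(M.T@S@(np.array(tgt)-hs*1e3)).round(1))
E
python3 - <<'E'
from h import *
where([-60,0,260]); print(ht,ah)
E
```

```text
t 9.05 hub in stand mm [-263.8  106.1  246.7] rim bottom z 355.7 axle(stand) [ 0.999 -0.044 -0.019] up [0.021 0.042 0.999] yaw err deg -2.54Traceback (most recent call last):
  File "<stdin>", line 2, in <module>
  File "h.py", line 29, in where
    print("F world",np.round(s["force"],2),"F stand",(S.T@s["force"]).round(2),"T",np.round(s["wrist_torque"],3),"w",s["gripper_width"].round(4))
                                                                                                                     ^^^^^^^^^^^^^^^^^^^^^^^^
AttributeError: 'float' object has no attribute 'round'
```

```bash
sed -i 's/s\["gripper_width"\].round(4)/round(float(s["gripper_width"]),4)/' h.py; python3 - <<'E'
from h import *
where([-60,0,255]); print(ht,ah); p,M=tool(); print(M.round(3)); print(r.state()["qpos"])
E
```

```text
t 9.05 hub in stand mm [-263.8  106.1  246.7] rim bottom z 355.7 axle(stand) [ 0.999 -0.044 -0.019] up [0.021 0.042 0.999] yaw err deg -2.54
F world [ 0.42  0.03 -2.89] F stand [ 0.11  0.41 -2.89] T [-0.036  0.244  0.027] w 0.0183
tool shift to tgt mm [ 97.4  -8.5 208.1]
[-7.34049559e-02  7.99507801e-02  7.22151369e-05] [0.00105506 0.00836803 0.99996443]
[[-0.961 -0.023  0.274]
 [-0.275  0.005 -0.962]
 [ 0.021 -1.    -0.011]]
[-0.70141734  0.15513985  0.57033641  1.77369368 -0.09575673  1.26076223
 -1.39800694]
```

send_rows(
  moves=[
    [[0.018,-0.006,0.038],-1.2,-1],
    [[0.018,-0.004,0.038],-1.2,-1],
    [[0.018,-0.003,0.038],0,-1],
    [[0.018,-0.002,0.038],0,-1],
    [[0.009,0,0.019],0,-1],
  ],
)

```text
clock: 9.55
eef_pos: [0.4905, -0.1192, 0.338]
eef_rot: [0.113, -0.135, 0.699, -0.693]
force: [0.5, 0.3, -2.4]
gripper_width: 0.0183
```

```bash
cat >> h.py <<'E'
_w=where
def where(tgt=None):
    """tgt = rim bottom point (inner top of rim) in stand mm"""
    s=r.state(); p,M=tool(s); h=p+M@ht; a=M@ah; z=np.array([0,0,1.]); u=z-(z@a)*a; u/=np.linalg.norm(u)
    _w(); rt=S.T@(h+.109*u-O)*1e3; print("RIM inner top, stand mm",rt.round(1))
    if tgt is not None: print("tool shift mm",(M.T@S@(np.array(tgt)-rt)).round(1))
E
python3 - <<'E'
from h import *
where([-60,0,335])
for c in("top","scene"):
    im,K,R,t=cam(c)
    for q in r.tip_of("wheel_center",c)[:1]: print(c,q["p"],q["location"],S.T@(q["location"]-O))
x,y,w,h=170,80,150,140
cv2.imwrite("pics/s6.png",cv2.cvtColor(cv2.resize(im[y:y+h,x:x+w],None,fx=4,fy=4,interpolation=cv2.INTER_CUBIC),cv2.COLOR_RGB2BGR))
E
```

```text
t 9.55 hub in stand mm [-99.6  21.9 256. ] rim bottom z 365.0 axle(stand) [ 0.999  0.029 -0.023] up [0.022 0.052 0.998] yaw err deg 1.69
F world [ 0.5   0.26 -2.43] F stand [-0.09  0.56 -2.43] T [-0.134  0.177  0.019] w 0.0183
RIM inner top, stand mm [-97.   21.9 364.9]
tool shift mm [22.2 30.  36.8]
top 0.95 [0.5584, -0.0913, 0.2573] [-0.10127085  0.02409803  0.2573    ]
scene 0.9 [0.5596, -0.0944, 0.2546] [-0.09795055  0.02425817  0.2546    ]
```

View pics/s6.png

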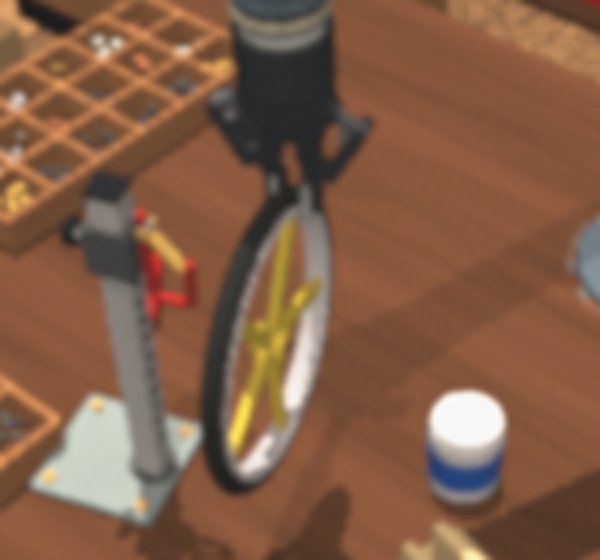

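send_rows(
  moves=[
    [[0.011,0.012,0.018],1.0,-1],
    [[0.011,0.012,0.018],0.7,-1],
    [[0,0,0],0,-1],
  ],
)

```text
clock: 10.05
eef_pos: [0.4836, -0.1509, 0.3114]
eef_rot: [0.108, -0.131, 0.702, -0.692]
force: [0.2, 0.2, -2.0]
gripper_width: 0.0183
```

```bash
python3 - <<'E'
from h import *
where([-40,0,333])
E
```

```text
t 10.05 hub in stand mm [-71.1   5.3 229.3] rim bottom z 338.3 axle(stand) [ 0.999  0.017 -0.027] up [0.026 0.053 0.998] yaw err deg 0.98
F world [ 0.25  0.24 -1.98] F stand [-0.15  0.31 -1.98] T [-0.069  0.146  0.022] w 0.0183
RIM inner top, stand mm [-68.1   5.3 338.3]
tool shift mm [ 5.7  4.9 28.1]
```

send_rows(
  moves=[
    [[0.006,0.003,0.02],1.0,-1],
    [[0.001,0.003,0.015],0,-1],
    [[0,0,0],0,-1],
  ],
)

```text
clock: 10.35
eef_pos: [0.4907, -0.18, 0.3039]
eef_rot: [0.106, -0.13, 0.703, -0.691]
force: [0.2, -0.3, -2.4]
gripper_width: 0.0184
```

```bash
python3 - <<'E'
from h import *
where([-21,-1,332])
for c in("top","scene"):
    im,K,R,t=cam(c)
    for q in r.tip_of("wheel_center",c)[:1]: print(c,q["p"],S.T@(q["location"]-O))
    x,y,w,h=(170,80,150,140) if c=="scene" else (270,120,120,110)
    cv2.imwrite(f"pics/{c}7.png",cv2.cvtColor(cv2.resize(im[y:y+h,x:x+w],None,fx=5,fy=5,interpolation=cv2.INTER_CUBIC),cv2.COLOR_RGB2BGR))
E
```

```text
t 10.35 hub in stand mm [-41.3   2.8 221.8] rim bottom z 330.8 axle(stand) [ 0.999  0.013 -0.031] up [0.03  0.053 0.998] yaw err deg 0.77
F world [ 0.24 -0.27 -2.36] F stand [ 0.33  0.14 -2.36] T [-0.065  0.125 -0.022] w 0.0184
RIM inner top, stand mm [-37.9   2.8 330.7]
tool shift mm [ 4.1 -1.5 16.8]
top 0.94 [-0.04275734  0.00547628  0.2235    ]
scene 0.78 [-0.04411714  0.00550708  0.2236    ]
```

View pics/scene7.png

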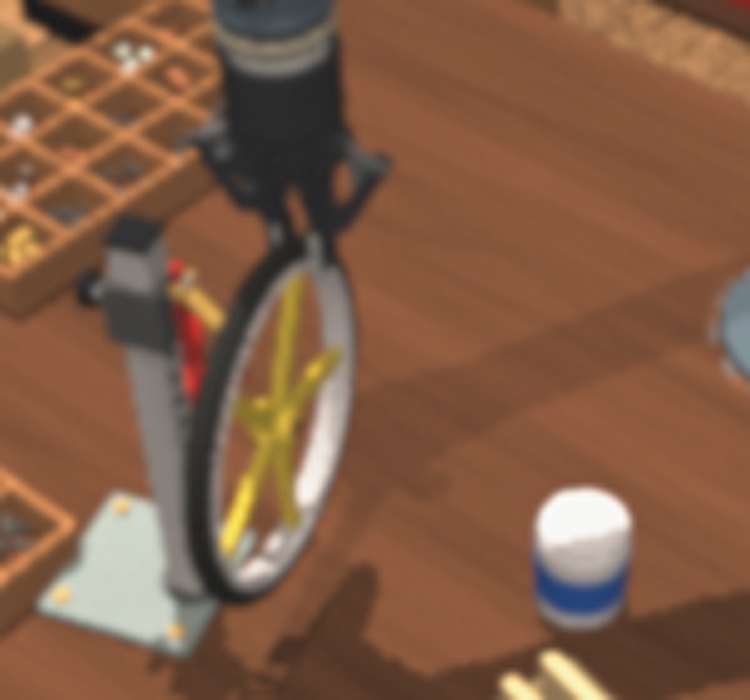

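View pics/top7.png

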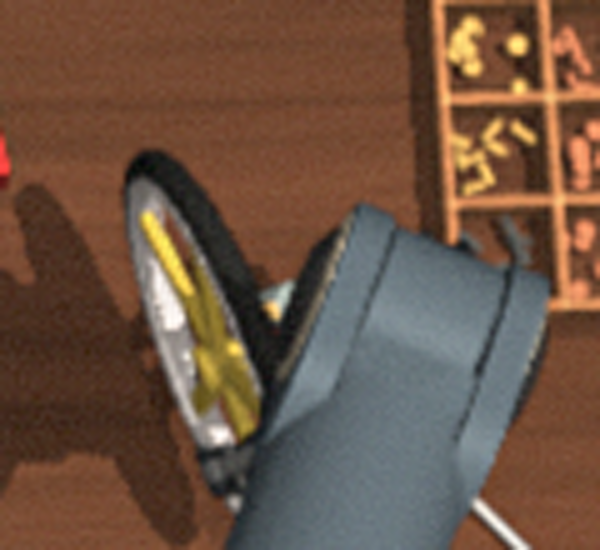

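send_rows(
  moves=[
    [[0.005,-0.002,0.009],0.7,-1],
    [[0.001,-0.001,0.006],0,-1],
    [[0,0,0],0,-1],
  ],
)

```text
clock: 10.85
eef_pos: [0.4903, -0.1944, 0.3081]
eef_rot: [0.104, -0.127, 0.704, -0.691]
force: [-1.0, -0.1, -1.5]
gripper_width: 0.018
```

```bash
python3 - <<'E'
from h import *
where([-19,-2.5,326])
E
```

```text
t 10.85 hub in stand mm [-27.3  -2.  226.1] rim bottom z 335.1 axle(stand) [ 0.999  0.006 -0.032] up [0.031 0.051 0.998] yaw err deg 0.32
F world [-1.   -0.08 -1.53] F stand [-0.24 -0.97 -1.53] T [-0.129  0.106  0.019] w 0.018
RIM inner top, stand mm [-23.8  -2.  335.1]
tool shift mm [0.3 9.  5. ]
```

send_rows(
  moves=[
    [[0,0.003,0.003],0,-1],
    [[0,0.003,0.002],0,-1],
    [[0,0.003,0],0,-1],
  ],
)

```text
clock: 11.15
eef_pos: [0.4919, -0.1997, 0.2988]
eef_rot: [0.105, -0.126, 0.704, -0.691]
force: [-0.3, 0.5, -3.0]
gripper_width: 0.0181
```

```bash
python3 - <<'E'
from h import *
where([-19,-2.5,320])
E
```

```text
t 11.15 hub in stand mm [-21.7  -2.  217. ] rim bottom z 326.0 axle(stand) [ 0.999  0.005 -0.031] up [0.031 0.049 0.998] yaw err deg 0.3
F world [-0.33  0.51 -3.03] F stand [-0.58 -0.15 -3.03] T [-0.133  0.064 -0.023] w 0.0181
RIM inner top, stand mm [-18.3  -2.  325.9]
tool shift mm [ 0.3  5.9 -0.6]
```

send_rows(
  moves=[
    [[0,0.002,-0.0005],0,-1],
    [[0,0.002,0],0,-1],
    [[0,0.002,0],0,-1],
  ],
)

```text
clock: 11.45
eef_pos: [0.4912, -0.1987, 0.2916]
eef_rot: [0.104, -0.127, 0.704, -0.691]
force: [0.4, -0.2, -3.3]
gripper_width: 0.0181
```

send_rows(
  moves=[
    [[0,0.002,0],0,-1],
    [[0,0.002,0],0,-1],
  ],
)

```text
clock: 11.65
eef_pos: [0.4911, -0.1984, 0.2872]
eef_rot: [0.104, -0.127, 0.704, -0.691]
force: [-0.3, 0.2, -2.7]
gripper_width: 0.0185
```

```bash
python3 - <<'E'
from h import *
where([-19,-2.5,310])
E
```

```text
t 11.65 hub in stand mm [-23.2  -2.5 205.2] rim bottom z 314.2 axle(stand) [ 0.999  0.006 -0.032] up [0.032 0.051 0.998] yaw err deg 0.33
F world [-0.34  0.21 -2.75] F stand [-0.31 -0.26 -2.75] T [-0.096  0.082  0.007] w 0.0185
RIM inner top, stand mm [-19.7  -2.5 314.2]
tool shift mm [-0.1  4.2  0.8]
```

send_rows(
  moves=[
    [[0,0.002,0],0,-1],
    [[0,0.002,0],0,-1],
  ],
)

```text
clock: 11.85
eef_pos: [0.491, -0.1983, 0.2829]
eef_rot: [0.104, -0.127, 0.704, -0.691]
force: [0.8, 0.4, -2.1]
gripper_width: 0.018
```

send_rows(
  moves=[
    [[0,0.002,0.0005],0,-1],
  ],
)

```text
clock: 11.95
eef_pos: [0.4911, -0.1987, 0.2807]
eef_rot: [0.105, -0.127, 0.704, -0.691]
force: [-0.1, 0.0, -2.9]
gripper_width: 0.0184
```

send_rows(
  moves=[
    [[0,0.0015,0],0,-1],
  ],
)

```text
clock: 12.05
eef_pos: [0.491, -0.1987, 0.279]
eef_rot: [0.105, -0.127, 0.704, -0.691]
force: [-0.2, 0.7, -2.9]
gripper_width: 0.0179
```

```bash
python3 - <<'E'
from h import *
where([-19,-2.5,310])
im,K,R,t=cam("scene")
x,y,w,h=(170,80,150,140)
cv2.imwrite(f"pics/scene8.png",cv2.cvtColor(cv2.resize(im[y:y+h,x:x+w],None,fx=5,fy=5,interpolation=cv2.INTER_CUBIC),cv2.COLOR_RGB2BGR))
E
```

```text
t 12.05 hub in stand mm [-23.   -2.6 197.1] rim bottom z 306.1 axle(stand) [ 0.999  0.006 -0.032] up [0.032 0.05  0.998] yaw err deg 0.34
F world [-0.19  0.69 -2.9 ] F stand [-0.72  0.04 -2.9 ] T [-0.096  0.071  0.045] w 0.0179
RIM inner top, stand mm [-19.5  -2.6 306. ]
tool shift mm [ 0.  -4.   0.4]
```

View pics/scene8.png

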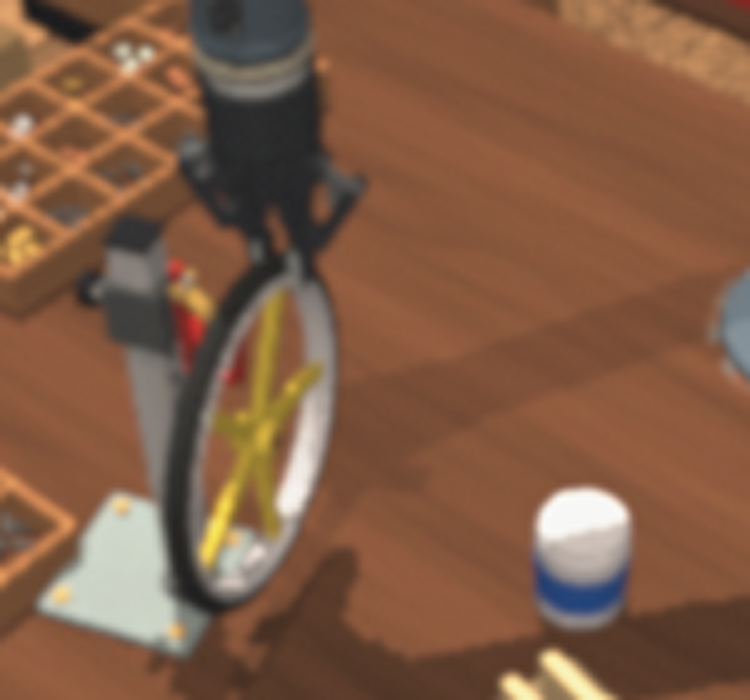

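send_rows(
  moves=[
    [[0,0.0015,0],0,-1],
  ],
)

```text
clock: 12.2
eef_pos: [0.4909, -0.1986, 0.2773]
eef_rot: [0.104, -0.127, 0.704, -0.691]
force: [0.4, -0.3, -3.4]
gripper_width: 0.018
```

send_rows(
  moves=[
    [[0,0.0015,0],0,-1],
  ],
)

```text
clock: 12.3
eef_pos: [0.4909, -0.1986, 0.2757]
eef_rot: [0.104, -0.127, 0.704, -0.691]
force: [-0.6, -0.1, -2.7]
gripper_width: 0.018
```

send_rows(
  moves=[
    [[0,0.0015,0],0,-1],
  ],
)

```text
clock: 12.4
eef_pos: [0.4908, -0.1986, 0.2742]
eef_rot: [0.104, -0.127, 0.704, -0.691]
force: [0.2, 0.1, -3.3]
gripper_width: 0.0184
```

send_rows(
  moves=[
    [[0,0.0015,0],0,-1],
  ],
)

```text
clock: 12.5
eef_pos: [0.4908, -0.1986, 0.2726]
eef_rot: [0.105, -0.127, 0.704, -0.691]
force: [-0.3, -0.0, -3.2]
gripper_width: 0.0185
```

send_rows(
  moves=[
    [[0,0.0015,0],0,-1],
  ],
)

```text
clock: 12.6
eef_pos: [0.4909, -0.1986, 0.2711]
eef_rot: [0.105, -0.127, 0.704, -0.691]
force: [-1.2, 0.4, 1.2]
gripper_width: 0.018
```

send_rows(
  moves=[
    [[0,0.0015,0],0,-1],
  ],
)

```text
clock: 12.7
eef_pos: [0.4911, -0.1987, 0.2704]
eef_rot: [0.105, -0.126, 0.704, -0.691]
force: [-4.8, 1.7, 6.8]
gripper_width: 0.0184
```

send_rows(
  moves=[
    [[0,-0.0035,0],0,-1],
    [[0,0,0],0,-1],
  ],
)

```text
clock: 12.9
eef_pos: [0.4913, -0.199, 0.2741]
eef_rot: [0.105, -0.126, 0.704, -0.691]
force: [0.5, -0.2, -1.6]
gripper_width: 0.0184
```

```bash
python3 - <<'E'
from h import *
where([-12,-2.5,301])
E
```

```text
t 12.9 hub in stand mm [-22.6  -2.3 192.3] rim bottom z 301.3 axle(stand) [ 0.999  0.006 -0.032] up [0.031 0.049 0.998] yaw err deg 0.33
F world [ 0.48 -0.24 -1.62] F stand [ 0.38  0.38 -1.62] T [-0.108  0.104  0.047] w 0.0184
RIM inner top, stand mm [-19.1  -2.3 301.2]
tool shift mm [0.2 0.1 7.1]
```

Tip contact came at a rim height of about 298.5 mm, so the hook bottom is at about 253 mm. Now I'll ease in over the tip.

send_rows(
  moves=[
    [[0,0,0.003],0,-1],
  ],
)

```text
clock: 13.0
eef_pos: [0.4922, -0.2015, 0.2738]
eef_rot: [0.105, -0.127, 0.704, -0.691]
force: [0.4, 0.8, -3.2]
gripper_width: 0.0184
```

send_rows(
  moves=[
    [[0,0,0.002],0,-1],
  ],
)

```text
clock: 13.1
eef_pos: [0.4927, -0.2029, 0.2736]
eef_rot: [0.105, -0.127, 0.705, -0.69]
force: [-1.5, 2.2, 0.1]
gripper_width: 0.0187
```

send_rows(
  moves=[
    [[0,0,0.002],0,-1],
  ],
)

```text
clock: 13.2
eef_pos: [0.4929, -0.2038, 0.2731]
eef_rot: [0.105, -0.128, 0.705, -0.689]
force: [-2.7, 3.4, -1.3]
gripper_width: 0.0181
```

```bash
python3 - <<'E'
from h import *
where([-2,-2.5,300])
E
```

```text
t 13.2 hub in stand mm [-18.1  -2.4 191.1] rim bottom z 300.1 axle(stand) [ 0.999  0.009 -0.036] up [0.036 0.051 0.998] yaw err deg 0.49
F world [-2.7   3.4  -1.27] F stand [-4.08 -1.49 -1.27] T [0.655 0.526 0.245] w 0.0181
RIM inner top, stand mm [-14.2  -2.4 300.1]
tool shift mm [ 0.2 -0.3 12.2]
```

send_rows(
  moves=[
    [[0,-0.0005,0.003],0,-1],
  ],
)

```text
clock: 13.3
eef_pos: [0.4935, -0.2053, 0.273]
eef_rot: [0.105, -0.129, 0.706, -0.688]
force: [-1.6, 5.1, -2.1]
gripper_width: 0.0181
```

send_rows(
  moves=[
    [[0,-0.0005,0.003],0,-1],
  ],
)

```text
clock: 13.4
eef_pos: [0.4943, -0.2071, 0.2729]
eef_rot: [0.105, -0.13, 0.707, -0.687]
force: [-2.4, 4.3, -2.6]
gripper_width: 0.0182
```

```bash
python3 - <<'E'
from h import *
where([-2,-2.5,300])
E
```

```text
t 13.4 hub in stand mm [-15.2  -2.3 190.8] rim bottom z 299.8 axle(stand) [ 0.999  0.012 -0.041] up [0.041 0.053 0.998] yaw err deg 0.68
F world [-2.36  4.34 -2.64] F stand [-4.86 -0.87 -2.64] T [0.885 0.468 0.348] w 0.0182
RIM inner top, stand mm [-10.7  -2.3 299.7]
tool shift mm [ 0.3 -0.6  8.7]
```

send_rows(
  moves=[
    [[0,-0.0005,0.003],-0.5,-1],
  ],
)

```text
clock: 13.5
eef_pos: [0.4951, -0.2089, 0.2728]
eef_rot: [0.108, -0.135, 0.707, -0.686]
force: [-2.6, 4.7, -2.2]
gripper_width: 0.0183
```

send_rows(
  moves=[
    [[0,-0.0005,0.003],0,-1],
  ],
)

```text
clock: 13.6
eef_pos: [0.4957, -0.2106, 0.2726]
eef_rot: [0.108, -0.136, 0.708, -0.685]
force: [-2.0, 5.5, -1.9]
gripper_width: 0.0182
```

```bash
python3 - <<'E'
from h import *
where([-2,-2.5,300])
for c in("top","scene"):
    im,K,R,t=cam(c)
    for q in r.tip_of("wheel_center",c)[:1]: print(c,q["p"],S.T@(q["location"]-O))
x,y,w,h=(170,80,150,140)
cv2.imwrite(f"pics/scene9.png",cv2.cvtColor(cv2.resize(im[y:y+h,x:x+w],None,fx=5,fy=5,interpolation=cv2.INTER_CUBIC),cv2.COLOR_RGB2BGR))
E
```

```text
t 13.6 hub in stand mm [-12.8  -2.4 190.4] rim bottom z 299.4 axle(stand) [ 0.999  0.024 -0.047] up [0.046 0.056 0.997] yaw err deg 1.38
F world [-2.05  5.53 -1.9 ] F stand [-5.9 -0.2 -1.9] T [0.963 0.587 0.424] w 0.0182
RIM inner top, stand mm [ -7.7  -2.3 299.3]
tool shift mm [ 0.4 -0.9  5.6]
top 0.58 [-0.01344016  0.00078237  0.1913    ]
scene 0.79 [-0.01843513 -0.00156076  0.1892    ]
```

View pics/scene9.png

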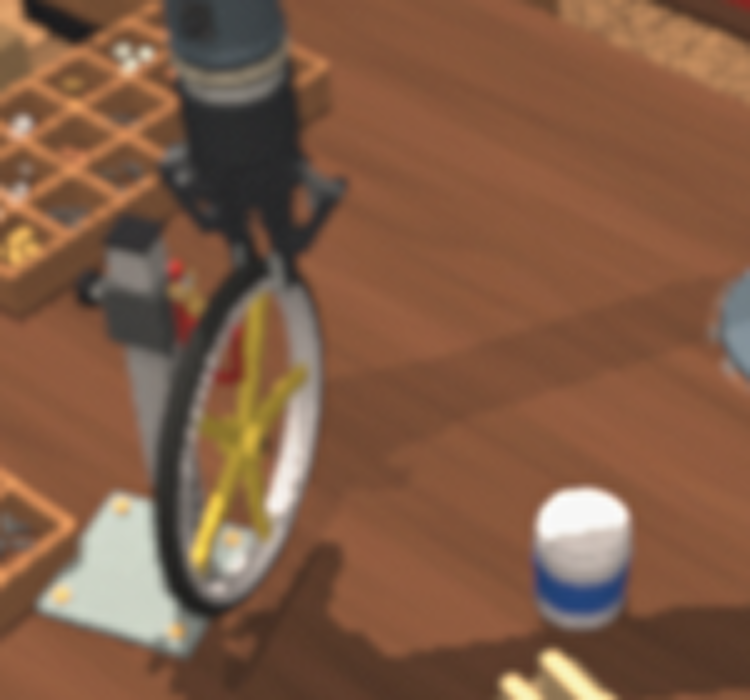

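send_rows(
  moves=[
    [[0,-0.001,0.003],1,-1],
  ],
)

```text
clock: 13.9
eef_pos: [0.4963, -0.2117, 0.2728]
eef_rot: [0.102, -0.131, 0.71, -0.685]
force: [-1.7, 5.5, -3.1]
gripper_width: 0.0179
```

send_rows(
  moves=[
    [[0,-0.001,0.003],0.5,-1],
  ],
)

```text
clock: 14.0
eef_pos: [0.4967, -0.2127, 0.2728]
eef_rot: [0.099, -0.13, 0.711, -0.684]
force: [-2.6, 6.8, -3.9]
gripper_width: 0.0179
```

send_rows(
  moves=[
    [[0,-0.001,0.003],0,-1],
  ],
)

```text
clock: 14.1
eef_pos: [0.4969, -0.2135, 0.2726]
eef_rot: [0.098, -0.132, 0.712, -0.682]
force: [-2.3, 6.5, -3.3]
gripper_width: 0.0178
```

```bash
python3 - <<'E'
from h import *
where([-1,-2.5,299])
E
```

```text
t 14.1 hub in stand mm [ -9.1  -2.7 189.9] rim bottom z 298.9 axle(stand) [ 0.998  0.003 -0.058] up [0.058 0.062 0.996] yaw err deg 0.19
F world [-2.31  6.45 -3.32] F stand [-6.85 -0.15 -3.32] T [1.048 0.657 0.402] w 0.0178
RIM inner top, stand mm [ -2.8  -2.7 298.7]
tool shift mm [-0.1 -0.4  1.7]
```

send_rows(
  moves=[
    [[0,0,0.003],0,-1],
  ],
)

```text
clock: 14.2
eef_pos: [0.4973, -0.2148, 0.2718]
eef_rot: [0.098, -0.133, 0.713, -0.681]
force: [-3.5, 4.9, -0.7]
gripper_width: 0.0184
```

send_rows(
  moves=[
    [[0,0.002,0.002],0,-1],
  ],
)

```text
clock: 14.3
eef_pos: [0.4981, -0.216, 0.27]
eef_rot: [0.099, -0.134, 0.714, -0.68]
force: [-2.0, 5.2, 1.9]
gripper_width: 0.0185
```

send_rows(
  moves=[
    [[0,0.002,0.001],0,-1],
  ],
)

```text
clock: 14.4
eef_pos: [0.4987, -0.2162, 0.2683]
eef_rot: [0.099, -0.134, 0.714, -0.68]
force: [-2.3, 4.9, 2.0]
gripper_width: 0.018
```

```bash
python3 - <<'E'
from h import *
where([-1,-2.5,292])
E
```

```text
t 14.4 hub in stand mm [ -6.8  -1.9 185.5] rim bottom z 294.5 axle(stand) [ 0.998  0.008 -0.065] up [0.064 0.063 0.996] yaw err deg 0.46
F world [-2.27  4.86  1.95] F stand [-5.33 -0.62  1.95] T [0.96  0.312 0.38 ] w 0.018
RIM inner top, stand mm [ 2.000e-01 -1.800e+00  2.943e+02]
tool shift mm [ 0.6  2.4 -1.1]
```

send_rows(
  moves=[
    [[0,0.003,0],0,-1],
  ],
)

```text
clock: 14.5
eef_pos: [0.4992, -0.2157, 0.2658]
eef_rot: [0.1, -0.134, 0.714, -0.679]
force: [-3.4, 4.5, 1.0]
gripper_width: 0.0181
```

send_rows(
  moves=[
    [[0,0.003,0],0,-1],
  ],
)

```text
clock: 14.6
eef_pos: [0.4996, -0.2151, 0.2632]
eef_rot: [0.101, -0.134, 0.715, -0.679]
force: [-1.9, 4.6, 1.8]
gripper_width: 0.0183
```

send_rows(
  moves=[
    [[0,0.003,0],0,-1],
  ],
)

```text
clock: 14.7
eef_pos: [0.5001, -0.2148, 0.2607]
eef_rot: [0.102, -0.134, 0.715, -0.679]
force: [-2.2, 4.3, 1.0]
gripper_width: 0.0183
```

```bash
python3 - <<'E'
from h import *
where([-1,-2.5,282])
for c in("top","scene"):
    im,K,R,t=cam(c)
    for q in r.tip_of("wheel_center",c)[:1]: print(c,q["p"],S.T@(q["location"]-O))
x,y,w,h=(170,80,150,140)
cv2.imwrite(f"pics/scene10.png",cv2.cvtColor(cv2.resize(im[y:y+h,x:x+w],None,fx=5,fy=5,interpolation=cv2.INTER_CUBIC),cv2.COLOR_RGB2BGR))
E
```

```text
t 14.7 hub in stand mm [ -8.1   0.2 178.2] rim bottom z 287.2 axle(stand) [ 0.998  0.011 -0.066] up [0.065 0.059 0.996] yaw err deg 0.63
F world [-2.16  4.33  1.  ] F stand [-4.79 -0.68  1.  ] T [0.738 0.204 0.223] w 0.0183
RIM inner top, stand mm [ -0.9   0.3 287. ]
tool shift mm [2.6 5.1 0.1]
top 0.67 [-0.0092986   0.00246091  0.1794    ]
scene 0.88 [-8.91769850e-03  1.21051583e-04  1.78400000e-01]
```

View pics/scene10.png

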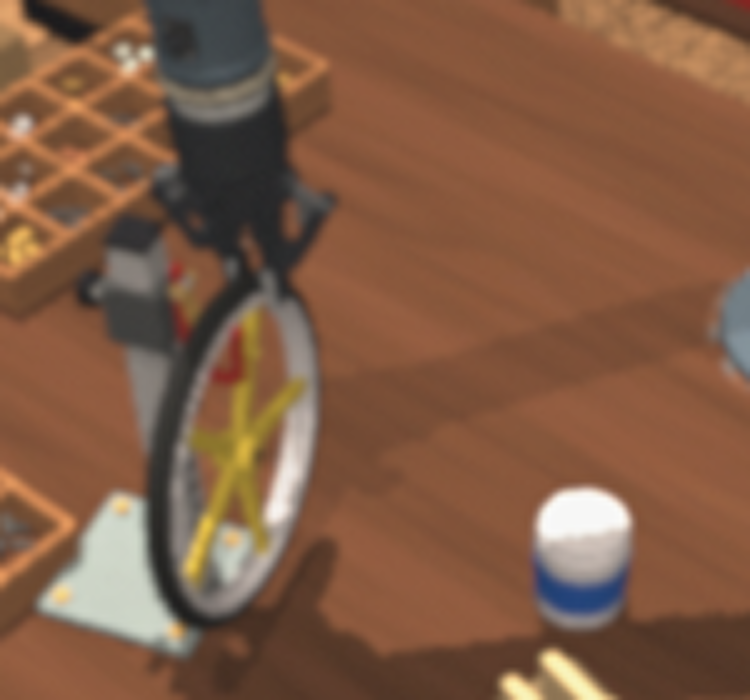

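send_rows(
  moves=[
    [[0.001,0.003,0],0.5,-1],
    [[0,0.003,0],0,-1],
  ],
)

```text
clock: 15.1
eef_pos: [0.4992, -0.215, 0.2547]
eef_rot: [0.099, -0.13, 0.715, -0.68]
force: [-0.9, 4.1, 1.1]
gripper_width: 0.0183
```

send_rows(
  moves=[
    [[0.0005,0.003,0],0,-1],
    [[0,0.003,0],0,-1],
  ],
)

```text
clock: 15.3
eef_pos: [0.498, -0.2152, 0.2481]
eef_rot: [0.098, -0.13, 0.715, -0.68]
force: [-1.5, 3.6, 0.3]
gripper_width: 0.0182
```

```bash
python3 - <<'E'
from h import *
where([-1,-1.5,270])
E
```

```text
t 15.3 hub in stand mm [ -7.5  -1.9 165.6] rim bottom z 274.6 axle(stand) [ 0.998  0.001 -0.064] up [0.064 0.059 0.996] yaw err deg 0.06
F world [-1.54  3.57  0.32] F stand [-3.88 -0.33  0.32] T [0.661 0.179 0.214] w 0.0182
RIM inner top, stand mm [ -0.5  -1.9 274.4]
tool shift mm [-0.6  4.4 -0.3]
```

send_rows(
  moves=[
    [[0,0.003,0],0,-1],
    [[0,0.003,0],0,-1],
  ],
)

```text
clock: 15.5
eef_pos: [0.4973, -0.2151, 0.2413]
eef_rot: [0.098, -0.13, 0.715, -0.68]
force: [-1.9, 3.6, 0.8]
gripper_width: 0.0182
```

send_rows(
  moves=[
    [[0,0.003,0],0,-1],
    [[0,0.003,0],0,-1],
  ],
)

```text
clock: 15.7
eef_pos: [0.4968, -0.2149, 0.2346]
eef_rot: [0.098, -0.131, 0.715, -0.68]
force: [-1.3, 3.7, -0.1]
gripper_width: 0.0182
```

```bash
python3 - <<'E'
from h import *
where([-1,-1.5,256])
E
```

```text
t 15.7 hub in stand mm [ -8.1  -3.1 152. ] rim bottom z 261.0 axle(stand) [ 0.998  0.001 -0.064] up [0.064 0.06  0.996] yaw err deg 0.04
F world [-1.34  3.68 -0.1 ] F stand [-3.91 -0.11 -0.1 ] T [0.667 0.154 0.295] w 0.0182
RIM inner top, stand mm [ -1.1  -3.1 260.8]
tool shift mm [-1.8  4.7  0.4]
```

send_rows(
  moves=[
    [[-0.001,0.002,0],0,-1],
    [[0,0.002,0],0,-1],
  ],
)

```text
clock: 15.9
eef_pos: [0.4973, -0.2158, 0.2298]
eef_rot: [0.097, -0.13, 0.714, -0.681]
force: [-0.2, -0.7, -2.6]
gripper_width: 0.0182
```

send_rows(
  moves=[
    [[0,0.0015,0],0,-1],
  ],
)

```text
clock: 16.0
eef_pos: [0.4971, -0.217, 0.2281]
eef_rot: [0.096, -0.13, 0.713, -0.682]
force: [-0.7, -0.2, -1.7]
gripper_width: 0.0182
```

send_rows(
  moves=[
    [[0,0.0015,0],0,-1],
  ],
)

```text
clock: 16.1
eef_pos: [0.4973, -0.2173, 0.227]
eef_rot: [0.096, -0.129, 0.713, -0.682]
force: [-2.5, 4.1, 6.1]
gripper_width: 0.0179
```

```bash
python3 - <<'E'
from h import *
where([-1,-1.5,253])
E
```

```text
t 16.1 hub in stand mm [ -5.1  -3.4 144.4] rim bottom z 253.4 axle(stand) [ 0.998 -0.003 -0.06 ] up [0.06  0.06  0.996] yaw err deg -0.17
F world [-2.45  4.1   6.06] F stand [-4.67 -1.03  6.06] T [0.808 0.016 0.308] w 0.0179
RIM inner top, stand mm [  1.4  -3.4 253.2]
tool shift mm [-1.9  0.2 -2.4]
```

send_rows(
  moves=[
    [[0,-0.001,-0.002],0,-1],
  ],
)

```text
clock: 16.2
eef_pos: [0.4969, -0.2164, 0.2283]
eef_rot: [0.096, -0.128, 0.713, -0.683]
force: [-0.1, -0.3, -2.9]
gripper_width: 0.0184
```

```bash
python3 - <<'E'
from h import *
where([-1,-1.5,253])
for c in("top","scene"):
    im,K,R,t=cam(c)
    for q in r.tip_of("wheel_center",c)[:1]: print(c,q["p"],S.T@(q["location"]-O))
    for q in r.tip_of("keeper",c)[:1]: print(c,q["p"],S.T@(q["location"]-O))
x,y,w,h=(185,120,70,70)
cv2.imwrite(f"pics/scene11.png",cv2.cvtColor(cv2.resize(im[y:y+h,x:x+w],None,fx=8,fy=8,interpolation=cv2.INTER_CUBIC),cv2.COLOR_RGB2BGR))
E
```

```text
t 16.2 hub in stand mm [ -5.8  -3.5 145.7] rim bottom z 254.7 axle(stand) [ 0.998 -0.004 -0.058] up [0.058 0.06  0.997] yaw err deg -0.24
F world [-0.08 -0.25 -2.91] F stand [ 0.22 -0.15 -2.91] T [-0.178  0.09   0.026] w 0.0184
RIM inner top, stand mm [  0.5  -3.5 254.6]
tool shift mm [-2.1  1.5 -1.4]
top 0.81 [-0.00793745  0.00021652  0.1475    ]Traceback (most recent call last):
  File "<stdin>", line 6, in <module>
ValueError: it knows: carton, hook_mark, jar, post_top, rack, screwdriver, stand, tin, wheel_center
```

```bash
python3 - <<'E'
from h import *
im,K,R,t=cam("scene")
x,y,w,h=(185,120,70,70)
cv2.imwrite(f"pics/scene11.png",cv2.cvtColor(cv2.resize(im[y:y+h,x:x+w],None,fx=8,fy=8,interpolation=cv2.INTER_CUBIC),cv2.COLOR_RGB2BGR))
E
```

```text
(no output)
```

View pics/scene11.png

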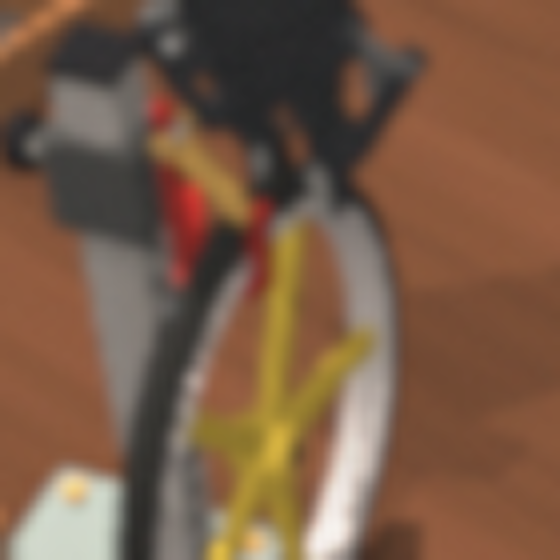

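send_rows(
  moves=[
    [[-0.001,0.001,-0.001],0,-1],
  ],
)

```text
clock: 16.45
eef_pos: [0.4971, -0.2153, 0.2273]
eef_rot: [0.096, -0.128, 0.713, -0.683]
force: [-1.5, -1.8, 2.0]
gripper_width: 0.0181
```

```bash
python3 - <<'E'
from h import *
where([-1,-1.5,253])
E
```

```text
t 16.45 hub in stand mm [ -6.8  -2.9 144.7] rim bottom z 253.7 axle(stand) [ 0.998 -0.004 -0.058] up [0.058 0.06  0.996] yaw err deg -0.25
F world [-1.53 -1.8   1.97] F stand [ 1.22 -2.02  1.97] T [-0.299  0.142 -0.064] w 0.0181
RIM inner top, stand mm [ -0.5  -2.9 253.5]
tool shift mm [-1.5  0.5 -0.5]
```

send_rows(
  moves=[
    [[0,0,0],0,-1],
    [[0,0,0],0,-1],
    [[0,0,0],0,-0.3],
    [[0,0,0],0,0.0],
    [[0,0,0],0,0.3],
    [[0,0,0],0,0.6],
    [[0,0,0],0,0.6],
  ],
  grip_force=20,
)

```text
clock: 17.15
eef_pos: [0.4983, -0.2152, 0.228]
eef_rot: [0.097, -0.128, 0.713, -0.683]
force: [-0.2, 0.3, -0.0]
gripper_width: 0.0683
```

```bash
python3 - <<'E'
from h import *
where()
for c in("top","scene"):
    im,K,R,t=cam(c)
    for q in r.tip_of("wheel_center",c)[:1]: print(c,q["p"],S.T@(q["location"]-O))
x,y,w,h=(165,100,100,120)
cv2.imwrite(f"pics/scene12.png",cv2.cvtColor(cv2.resize(im[y:y+h,x:x+w],None,fx=5,fy=5,interpolation=cv2.INTER_CUBIC),cv2.COLOR_RGB2BGR))
E
```

```text
t 17.15 hub in stand mm [ -6.4  -1.6 145.6] rim bottom z 254.6 axle(stand) [ 0.998 -0.004 -0.057] up [0.057 0.058 0.997] yaw err deg -0.23
F world [-0.18  0.33 -0.05] F stand [-0.37 -0.07 -0.05] T [-0.01  -0.074  0.009] w 0.0683
RIM inner top, stand mm [-2.000e-01 -1.600e+00  2.544e+02]
top 0.97 [-0.0008259   0.00607107  0.1477    ]
scene 0.97 [0.00015397 0.00679899 0.1449    ]
```

View pics/scene12.png

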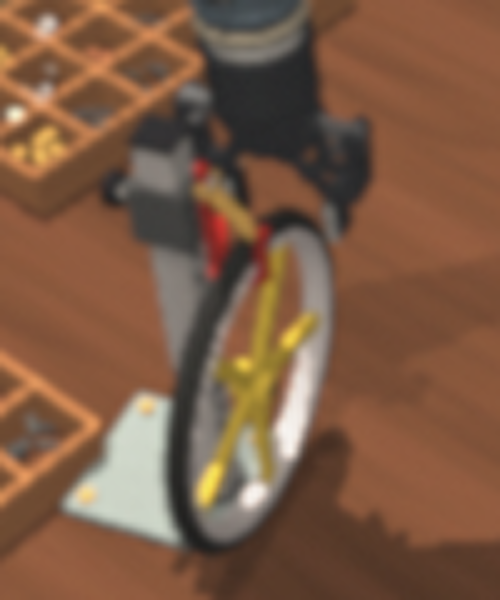

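send_rows(
  moves=[
    [[0,-0.015,0],0,0.6],
    [[0,-0.015,0],0,0.6],
  ],
)

```text
clock: 17.55
eef_pos: [0.4984, -0.2155, 0.2567]
eef_rot: [0.095, -0.129, 0.713, -0.682]
force: [-0.4, 0.7, 0.0]
gripper_width: 0.0679
```

```bash
python3 - <<'E'
from h import *
where()
E
```

```text
t 17.55 hub in stand mm [ -6.3  -1.9 173.9] rim bottom z 282.9 axle(stand) [ 0.998 -0.004 -0.059] up [0.059 0.062 0.996] yaw err deg -0.25
F world [-0.4   0.67  0.  ] F stand [-0.76 -0.16  0.  ] T [-0.079 -0.06   0.012] w 0.0679
RIM inner top, stand mm [ 2.000e-01 -2.000e+00  2.827e+02]
```

send_rows(
  moves=[
    [[0,-0.02,0],0,0.6],
    [[0,-0.03,0],0,0.6],
    [[0,-0.03,0],0,0.6],
    [[0,-0.04,0],0,0.6],
    [[0,-0.04,0],0,0.6],
    [[0,0,0],0,0.6],
  ],
)

```text
clock: 18.15
eef_pos: [0.5068, -0.2217, 0.4234]
eef_rot: [0.095, -0.129, 0.713, -0.682]
force: [-0.4, -0.9, -0.1]
gripper_width: 0.0685
```

```bash
python3 - <<'E'
from h import *
where()
for c in("top","scene"):
    im,K,R,t=cam(c)
    for q in r.tip_of("wheel_center",c)[:1]: print(c,q["p"],S.T@(q["location"]-O))
x,y,w,h=(165,100,100,120)
cv2.imwrite(f"pics/scene13.png",cv2.cvtColor(cv2.resize(im[y:y+h,x:x+w],None,fx=5,fy=5,interpolation=cv2.INTER_CUBIC),cv2.COLOR_RGB2BGR))
E
```

```text
t 18.15 hub in stand mm [  2.3   4.2 340.6] rim bottom z 449.6 axle(stand) [ 0.998 -0.005 -0.059] up [0.059 0.062 0.996] yaw err deg -0.3
F world [-0.43 -0.87 -0.12] F stand [ 0.69 -0.68 -0.12] T [ 0.001 -0.116  0.083] w 0.0685
RIM inner top, stand mm [  8.7   4.1 449.4]
top 0.63 [0.00224188 0.00547211 0.1459    ]
scene 0.75 [-0.00344964  0.00451995  0.1451    ]
```

View pics/scene13.png

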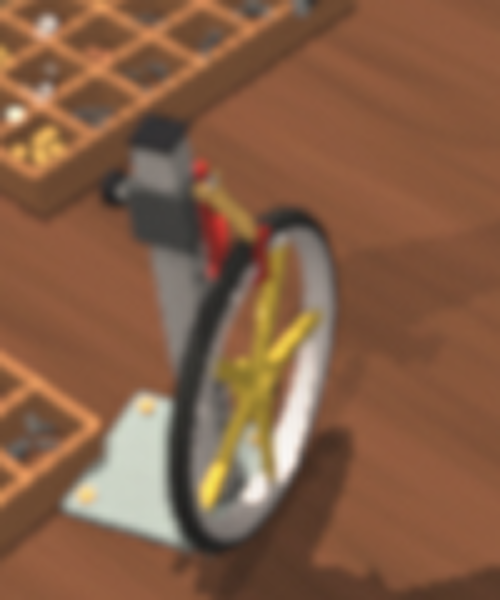

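send_rows(
  moves=[
    [[0,-0.01,0],0,0.6],
    [[0,0,0],0,0.6],
    [[0,0,0],0,0.6],
    [[0,0,0],0,0.6],
    [[0,0,0],0,0.6],
    [[0,0,0],0,0.6],
    [[0,0,0],0,0.6],
    [[0,0,0],0,0.6],
    [[0,0,0],0,0.6],
    [[0,0,0],0,0.6],
    [[0,0,0],0,0.6],
    [[0,0,0],0,0.6],
  ],
)

```text
clock: 19.55
eef_pos: [0.504, -0.2189, 0.4238]
eef_rot: [0.089, -0.135, 0.716, -0.679]
force: [-0.5, -0.2, -0.9]
gripper_width: 0.0681
```

send_rows(
  moves=[
    [[0,0,0],0,0.6],
    [[0,0,0],0,0.6],
    [[0,0,0],0,0.6],
    [[0,0,0],0,0.6],
    [[0,0,0],0,0.6],
    [[0,0,0],0,0.6],
    [[0,0,0],0,0.6],
    [[0,0,0],0,0.6],
    [[0,0,0],0,0.6],
    [[0,0,0],0,0.6],
    [[0,0,0],0,0.6],
    [[0,0,0],0,0.6],
  ],
)

```text
clock: 20.75
eef_pos: [0.504, -0.2189, 0.4238]
eef_rot: [0.089, -0.135, 0.716, -0.679]
force: [0.1, 0.4, 0.2]
gripper_width: 0.0681
```

```bash
python3 - <<'E'
from h import *
I=[]
for k in range(6):
    im,K,R,t=cam("scene"); I.append(im[120:215,190:240].astype(int))
print([np.abs(I[k]-I[0]).mean().round(3) for k in range(6)],[np.abs(I[k]-I[0]).max() for k in range(6)])
for c in("top","scene"):
    im,K,R,t=cam(c)
    for n in("wheel_center","tin","jar","carton","screwdriver"):
        for q in r.tip_of(n,c)[:1]: print(c,n,q["p"],np.round(q["location"],3),(S.T@(q["location"]-O)).round(3))
cv2.imwrite("pics/scene14.png",cv2.cvtColor(im,cv2.COLOR_RGB2BGR)); print(r.state()["clock"],r.state()["force"],r.state()["eef_pos"])
E
```

```text
[np.float64(0.0), np.float64(0.437), np.float64(0.436), np.float64(0.43), np.float64(0.434), np.float64(0.436)] [np.int64(0), np.int64(3), np.int64(2), np.int64(3), np.int64(3), np.int64(3)]
top wheel_center 0.96 [ 0.574 -0.197  0.144] [0.004 0.006 0.144]
top tin 0.74 [0.394 0.    0.001] [-0.24  -0.103  0.001]
top jar 0.94 [ 0.438  0.431 -0.006] [-0.635  0.075 -0.006]
top carton 0.74 [0.747 0.006 0.001] [-0.134  0.234  0.001]
top screwdriver 0.58 [ 0.445 -0.387  0.   ] [ 0.144 -0.177  0.   ]
scene wheel_center 0.6 [ 0.571 -0.195  0.146] [0.001 0.003 0.146]
scene tin 0.57 [ 0.391 -0.001 -0.   ] [-0.239 -0.106  0.   ]
scene jar 0.94 [ 0.44   0.429 -0.001] [-0.633  0.076 -0.001]
scene carton 0.66 [ 0.739  0.01  -0.001] [-0.14   0.228 -0.001]
scene screwdriver 0.33 [ 0.586 -0.236  0.359] [0.045 0.004 0.359]
21.65 [-0.14205548 -0.34119321 -0.34248466] [ 0.50406503 -0.21888052  0.4238334 ]
```

View pics/scene14.png

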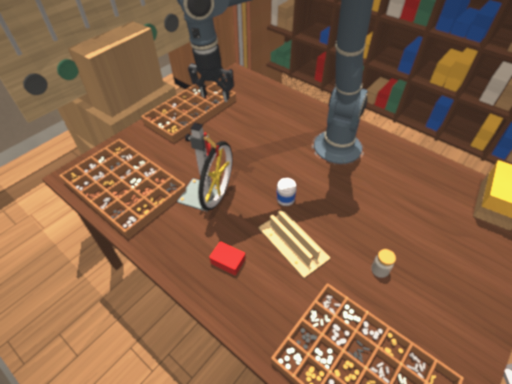

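The last picture shows the wheel hanging on the hook at about (217,175). Over 0.3 s the pictures differ only by noise. The keeper is shut, the gripper is clear and the cradle at (294,242) is empty, with the tin, jar and carton where they were.

```bash
python3 -c "
from bench import r
print(r.hand_in())"
```

```text
the job is handed in; nothing more can be done
None
```

The wheel is hanging on the red J-hook with the keeper shut above its rim, and I handed the job in at about 21.7 s of the 58 s.

**How it went:**
- **Pick-up:** I gripped the rim about 75 mm to one side of the top, lifted the wheel straight out of the cradle and turned it about 58°.
- **Finding the hook:** I felt for the tip of the hook. It touched with the rim at about 298.5 mm, which puts the hook bottom near 253 mm.
- **Hanging:** I eased the rim in over the tip and past the keeper at about 7 N, then lowered it until it touched bottom at about 253.5 mm.
- **Forces on the stand:** The highest I read, allowing for the wheel's weight, was about 11 N, when feeling for the tip and again at the bottom. That is under the 18 N limit, but readings came only about once per row.

**Last checks:**
- **Keeper:** The side force vanished just before the rim touched bottom, and a close-up shows the keeper closed above the rim.
- **Wheel:** The hub reads within about 6 mm of straight below the hook, at 144–146 mm height; 144.5 mm was expected. Pictures over 0.3 s showed no motion.
- **Gripper:** It is open, well above the stand, and reads only force noise.
- **Bystanders:** The tin, jar and red box read within about 8 mm of where they started, which I put down to network scatter. The screwdriver was confirmed only by the top camera; the scene camera gave a low-confidence false match on the post.

**What was off:** The tool drifted to about 3–4° of tilt while pushing past the keeper, so the wheel was let go slightly tilted. It righted itself and came to rest within a few seconds.

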